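# Put three mixed-up tool holders back in the stands their tapers fit

## Robot

A 7-joint arm with a two-finger parallel gripper is mounted at the origin on a cart in front of the work surface, level with it; the furniture and walls round the work are solid. World frame = base frame: x ahead of the robot, y to its left, z up, the work surface at z = 0. Lengths are in mm, angles in rad, forces in N, time in s.
With the tool pointing down it reaches from about 375 to 925 mm from the base axis. Payload 3.1 kg.
Tool frame: the origin (TCP) lies at the very end of the fingers, on their centre line; the grasp point (between the pads) lies 19 mm behind it; z points along the fingers, y is the line along which they close (so a half turn about z gives the same grasp; the last joint's range is limited). The gripper opens to 85 mm and grips with 20 to 120 N. Pads are 22 mm wide; open, the fingers measure 114 mm over their backs; the gripper's body (76 mm by 85 mm) begins 54 mm behind the grasp point. The pads swing forward as they close: fully open they stand 13 mm farther back than shut.
Start: joints at [1.08, 0.383, 0.044, 1.598, -0.018, 1.161, -0.05], TCP at [248.824, -600.49, 201.269] pointing down, gripper open.
Joint ranges: [-2.61, 2.61], [-0.41, 2.15], [-1.48, 1.57], [0, 2.5], [-1.57, 4.71], [0.05, 1.97], [-2.85, 2.85]. Speed limits (rad/s): [2.79, 2.79, 3.14, 3.14, 3.14, 3.14, 3.14].

## Interface

Orientations are given as [roll, pitch, yaw] about the fixed x, y, z axes, in that order (R = Rz(yaw) Ry(pitch) Rx(roll)).
In Python, from workcell import * gives the robot as it stands.
- The arm moves only by the tool apply_moves, never from a script. Its argument "increments" is a list of rows, each a list of 7 numbers: the shift along the world's x, y, z in m, then the turn, a rotation vector about the world's x, y, z in rad, then the finger opening in m, from 0 to 0.0854. In form: [[dx, dy, dz, ax, ay, az, jaw], ...]. A call has 1 to 20 rows; each row shifts and turns the commanded pose from where the row before left it; what a row does not reach is not made up. A row lasts 1/8 s, in which the tool goes at most 62.5 mm and 10.7 degrees, less where a joint would pass 70% of its speed; a pose out of reach is approached as far as the arm can. A call with a gripper value outside its range is refused whole. The fingers move at their own pace and stop on an object; "newtons" is the grip in N (left out, the last holds). Time passes only in rows, so rows that do not move let the fingers close. It gives the time, the measured TCP pose, the force, the opening and the grip force at its end, in the units of the state.
- read_state(): the state, without advancing time (a new reading comes with each control period).
- capture(name): name is "side" or "top" or "wrist"; returns a dict with "frame" (480x640x3 uint8, red, green, blue), "camera_matrix" (3x3 intrinsics, pixels), "k1" (the pictures are not rectified: a ray, as slopes to the right and down, at radius r is drawn at 1 + k1 r^2 times it, then the intrinsics apply), "R" (3x3) and "t" (3): a world point X has camera coordinates R X + t; the wrist camera has in their place "T_tool_cam" (4x4, takes a point from camera to tool coordinates, whose origin is the TCP and whose axes are the flange's). Camera axes: x right, y down, z forward; pixel columns grow to the right and rows downward; lengths in mm; the calibration is good to about 2 mm. A picture is of the moment at which its call begins: read the wrist's pose just before it. There is no depth.
- close_job(): hands the job in; it is judged then, once.
The state is a dict: "t": time; "joints": joint angles; "qvel": joint speeds; "tau": joint torques, N m; "ee_pos": TCP position; "tcp_rot": TCP orientation; "force": force on the tool from outside, world axes, zero at the start; "ft_torque": the same for the moment, N m; "grip_width": opening from 0.0 (shut) to 1.0 (fully open); "gripper_force": force on a finger pad.
Only numpy, scipy, OpenCV 4.12 (cv2) and the standard library are available. Lean on these libraries where they do the work, as an engineer would, in place of code of your own. Each camera call takes 0.05 s, during which the arm holds its last target. There are 200 camera calls.

## Task

The three taper tool holders have been put in one another's stands. Put each one fully home, upright, in the grey stand of its own size (small holder in the small stand, medium in medium, large in large), using the empty beech block as a parking place on the way. Never lay a holder down on the bench or tip it over, because the ground tapers must stay clean, and leave the spanner, the small drill chuck and the milling cutter where they are.

Things in the scene. Friction and masses are not known exactly. Their poses are not given: they have to be found in the camera images.
- holder_small: Small holder, a collet chuck, 0.4 kg. Origin on the axis at the underside of its flange, z up; round, yaw is free. Below: 7:24 cone, 31.75 mm wide at the flange, 48 long, 17.8 at the tip. Flange 50 wide, 18 thick. Above: bright slotted nut, 34 wide, 26 to 59 mm over the origin; grip it 40 to 50 mm over the origin. At first it hangs loosely by its flange in stand_medium.
- holder_medium: Medium holder, for end mills, 0.55 kg. Origin on the axis at the underside of its flange, z up; round, yaw is free. Below: 7:24 cone, 38.1 mm wide at the flange, 56 long, 21.8 at the tip. Flange 56 wide, 18 thick. Above: plain dark cylinder, 42 wide, 18 to 65 mm over the origin; grip it 40 to 50 mm over the origin. At first it hangs loosely by its flange in stand_large.
- holder_large: Large holder, a drill chuck, 0.75 kg. Origin on the axis at the underside of its flange, z up; round, yaw is free. Below: 7:24 cone, 44.45 mm wide at the flange, 68 long, 24.6 at the tip. Flange 63 wide, 18 thick. Above: dark knurled sleeve, 50 wide, 24 to 66 mm over the origin, nose to 87; grip 40 to 50 mm over the origin. At first it sticks in stand_small, flange 31 mm above its top.
- stand_small: Small stand, grey cast iron, fixed. Origin: middle of its underside, on the bore's axis, z up. Flat top 66 mm up, 57 mm outside diameter; 7:24 cone bore, mouth 35 mm, 1.6 mm clearance round its own holder, whose flange then rests on the top. Foot round, 86 mm wide, 10 mm thick.
- stand_medium: Medium stand, grey cast iron, fixed. Origin: middle of its underside, on the bore's axis, z up. Flat top 74 mm up, 64 mm outside diameter; 7:24 cone bore, mouth 41.4 mm, 1.6 mm clearance round its own holder, whose flange then rests on the top. Foot square, 84 mm wide, 12 mm thick.
- stand_large: Large stand, grey cast iron, fixed. Origin: middle of its underside, on the bore's axis, z up. Flat top 86 mm up, 71 mm outside diameter; 7:24 cone bore, mouth 47.7 mm, 1.6 mm clearance round its own holder, whose flange then rests on the top. Foot oblong, 116 mm (x) by 72 mm (y), 14 mm thick.
- spare_block: Empty parking place: fixed round beech block, 82 mm wide, 80 mm high. Origin: middle of its underside, z up. 7:24 cone bore, mouth 42 mm, 75 mm deep, takes any holder upright: the small and medium ones hang by the flange, origin 80 mm above the bench; the large one wedges, origin about 89 mm above it.
- spanner: Bystander, leave alone: bright steel 19 mm ring and open-end spanner lying flat, 226 mm long (its y), 35 mm wide, 10 mm high. Origin at the middle of its underside.
- drill_chuck: Bystander, leave alone: small black drill chuck with a thin spindle, standing, 42 mm in diameter, 101 mm high. Origin at the middle of its underside.
- cutter: Bystander, leave alone: dark fluted milling cutter lying flat, 213 mm long (its x), 38 mm thick. Origin at the middle of its underside.
Not all that is in view belongs to the job. What is shaped like the holder_large but pink is not meant.

How it is judged:
By the outcome, as a careful person would: the job done as asked, in the order asked, and still so for the second after the job is handed in, with the robot touching nothing.
It also fails if it takes over 109 s, if anything falls off the work surface, if the arm or the gripper's body presses on something with over 40 N, if the wrist force passes 120 N, or if a joint passes its speed limit or range.

## Working session

There is one attempt and no reset: what is moved stays moved. The work goes in short steps, Python scripts to look and compute and a tool call to move; the robot and the scene stay as the last step left them, time stands still between calls to the robot, and variables do not carry over. Pictures are saved under pics/ and viewed, at most 14 in all, crops included, and the job is handed in when it is done.

Besides the shell and the picture viewer there is one more tool, called after "Call:" by a JSON object that holds its "name" and its "arguments", one argument or row to a line. apply_moves: Moves the arm, as the interface text tells. Its arguments: {"type":"object","properties":{"increments":{"type":"array"},"newtons":{"type":"number"}},"required":["increments"]}

```bash
mkdir -p pics; ls; python3 - <<'E'
from workcell import *
import cv2
s=read_state();print(s)
for n in ("side","top"):
    c=capture(n);cv2.imwrite(f"pics/{n}0.png",c["frame"][:,:,::-1])
    print(n,c["camera_matrix"],c["k1"],c["R"],c["t"])
c=capture("wrist");print(c["camera_matrix"],c["k1"],c["T_tool_cam"])
E
```

```text
pics
{'t': 0.0, 'joints': array([ 1.08017438,  0.38389463,  0.04386526,  1.59961834, -0.01790176,
        1.16123185, -0.04989665]), 'qvel': array([ 2.63818566e-05,  4.85169463e-04,  1.60650736e-03, -2.20883889e-04,
        5.69562870e-04, -1.53281920e-03,  2.45258304e-04]), 'tau': array([-2.46591168e-05, -4.33465433e+01,  1.02487218e+00, -2.49510652e+01,
        1.05551761e-02,  1.12221338e-02, -7.11658060e-06]), 'ee_pos': array([ 248.38173966, -599.52267005,  199.82873913]), 'tcp_rot': array([-3.13883819e+00,  1.60796862e-04,  3.92874805e-01]), 'force': array([-0.08938655, -0.21056506, -0.14581682]), 'ft_torque': array([0.05585844, 0.01825478, 0.01135746]), 'gripper_force': 0.0, 'grip_width': 1.000352040806131}
side [[504.96743054   0.         312.03558369]
 [  0.         504.96743054 242.92987331]
 [  0.           0.           1.        ]] -0.039051121184236565 [[ 0.99946547 -0.03013581 -0.01267339]
 [-0.02871913 -0.62412156 -0.78079926]
 [ 0.01562028  0.78074587 -0.62465342]] [-536.85632907  226.84496642  728.58351638]
top [[473.11384212   0.         312.92962758]
 [  0.         473.11384212 242.01675046]
 [  0.           0.           1.        ]] -0.015505514292207387 [[ 0.02128499 -0.9995303  -0.02204823]
 [-0.99584064 -0.01924195 -0.0890571 ]
 [ 0.08859102  0.0238521  -0.99578246]] [224.34187528 547.5711226  902.07321295]
[[405.31939683   0.         323.67295431]
 [  0.         405.31939683 242.51700688]
 [  0.           0.           1.        ]] 0.01039878028349106 [[-1.99690957e-04 -9.53995801e-01 -2.99819899e-01  7.70225959e+01]
 [ 9.99999916e-01 -2.97884465e-04  2.81801139e-04 -1.75651714e-01]
 [-3.58148793e-04 -2.99819817e-01  9.53995780e-01 -1.71479200e+02]
 [ 0.00000000e+00  0.00000000e+00  0.00000000e+00  1.00000000e+00]]
```

View pics/side0.png

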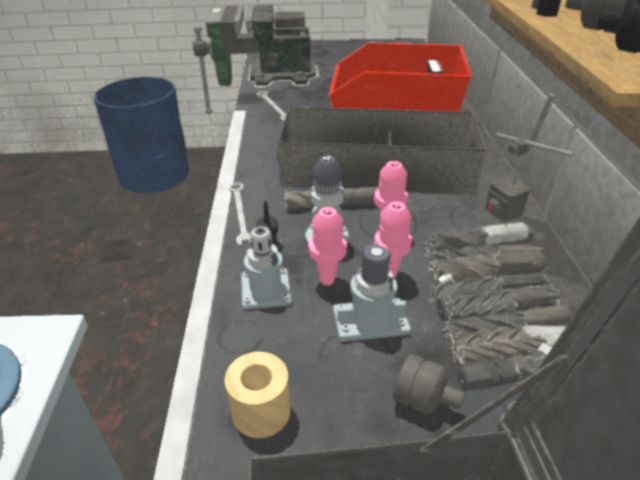

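View pics/top0.png

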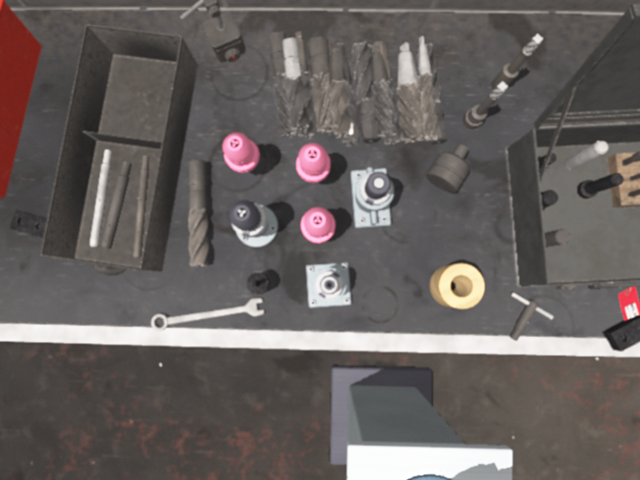

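The top view shows these parts:
- Spare block at (458,286).
- Small holder in the square-footed medium stand, at (328,285).
- Medium holder in the oblong-footed large stand, at (376,190).
- Dark large holder in the round-footed small stand, at (247,217).

Three things are shaped like the large holder besides the dark one: the pink ones at (240,152), (313,162) and (318,225). The one meant is the dark one at (247,217), because it is not pink and it sits in a round-footed stand. I'll confirm that in an enlarged crop.

```bash
cat > h.py <<'E'
import numpy as np, cv2
from workcell import *
from scipy.spatial.transform import Rotation as Ro
def pose(c,s=None):
    """camera-to-world R, centre"""
    if "R" in c: R=np.array(c["R"]); return R.T,-R.T@np.array(c["t"])
    T=np.array(c["T_tool_cam"]); Rt=Ro.from_euler("xyz",s["tcp_rot"]).as_matrix()
    return Rt@T[:3,:3], Rt@T[:3,3]+s["ee_pos"]
def ray(c,uv,s=None):
    R,o=pose(c,s)
    p=cv2.undistortPoints(np.array(uv,float).reshape(-1,1,2),c["camera_matrix"],np.array([c["k1"],0,0,0.]))[:,0]
    return o,np.c_[p,np.ones(len(p))]@R.T
def onz(c,uv,z,s=None):
    o,d=ray(c,uv,s); return o+d*((z-o[2])/d[:,2])[:,None]
def proj(c,X,s=None):
    R,o=pose(c,s)
    return cv2.projectPoints((np.atleast_2d(X)-o)@R,np.zeros(3),np.zeros(3),c["camera_matrix"],np.array([c["k1"],0,0,0.]))[0][:,0]
E
python3 - <<'E'
from h import *
c=capture("top"); f=c["frame"]
cv2.imwrite("pics/crop1.png",cv2.resize(f[110:350,190:510],None,fx=2.5,fy=2.5,interpolation=cv2.INTER_CUBIC)[:,:,::-1])
print(pose(c)[1])
for n,uv,z in (("small",(329,285),133),("med",(378,184),151),("large",(243,211),184),("block",(458,286),80),
  ("pinkA",(240,147),155),("pinkB",(313,156),155),("pinkC",(318,220),155),("chuck",(260,282),101)):
    print(n,onz(c,[uv],z).round(0))
hsv=cv2.cvtColor(f,cv2.COLOR_RGB2HSV)
m=cv2.inRange(hsv,(15,60,80),(30,255,255));k,l,st,ce=cv2.connectedComponentsWithStats(m)
for i in range(1,k):
    if st[i,4]>200: print("beech",st[i],ce[i],onz(c,[ce[i]],80).round(1))
m=cv2.inRange(hsv,(150,60,80),(179,255,255));k,l,st,ce=cv2.connectedComponentsWithStats(m)
for i in range(1,k):
    if st[i,4]>200: print("pink",st[i],ce[i])
E
```

```text
[460.60287253 213.25649306 951.98012313]
small [[460. 204. 133.]]
med [[634. 123. 151.]]
large [[578. 348. 184.]]
block [[463. -33.  80.]]
pinkA [[694. 362. 155.]]
pinkB [[680. 235. 155.]]
pinkC [[569. 225. 155.]]
chuck [[462. 327. 101.]]
beech [ 429  262   56   48 1525] [455.83934426 285.36852459] [[463.7 -28.6  80. ]]
pink [ 221  132   39   41 1155] [240.11515152 151.94458874]
pink [ 295  143   36   40 1070] [312.9953271  162.46261682]
pink [300 206  36  38 933] [318.05894962 224.45444802]
pink [617 287  23  34 439] [628.15034169 300.46241458]
```

View pics/crop1.png

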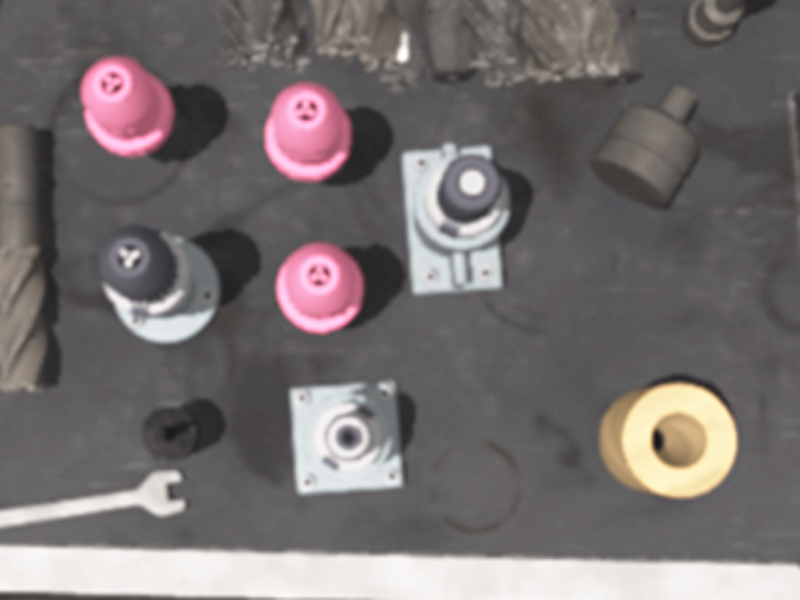

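The crop confirms it: the large holder meant is the dark one at crop (140,265), on the round foot. The pink ones at crop (127,105), (308,132) and (320,287) stand free and have to be avoided. I'll set out high, going towards the block first.

Call:
{"name": "apply_moves", "arguments": {
  "increments": [
    [0,0,0.06,0,0,0,0.085],
    [0,0,0.06,0,0,0,0.085],
    [0,0,0.06,0,0,0,0.085],
    [0.0167,0.05,0,0,0,0.131,0.085],
    [0.0167,0.05,0,0,0,0.131,0.085],
    [0.0167,0.05,0,0,0,0.131,0.085],
    [0.0167,0.05,0,0,0,0.131,0.085],
    [0.0167,0.05,0,0,0,0.131,0.085],
    [0.0167,0.05,0,0,0,0.131,0.085],
    [0.0167,0.05,0,0,0,0.131,0.085],
    [0.0167,0.05,0,0,0,0.131,0.085],
    [0.0167,0.05,0,0,0,0.131,0.085],
    [0.021,0.04,-0.025,0,0,0,0.085],
    [0.021,0.04,-0.025,0,0,0,0.085],
    [0.021,0.04,-0.025,0,0,0,0.085],
    [0,0,0,0,0,0,0.085],
    [0,0,0,0,0,0,0.085]
  ]
}}

```text
t: 2.33
ee_pos: [461.9, -31.2, 306.2]
tcp_rot: [-3.141, 0.001, 1.572]
force: [-0.2, -0.7, 0.0]
grip_width: 0.999
gripper_force: 0.0
```

```bash
python3 - <<'E'
from h import *
s=read_state(); c=capture("wrist"); f=c["frame"]; cv2.imwrite("pics/w_block.png",f[:,:,::-1])
hsv=cv2.cvtColor(f,cv2.COLOR_RGB2HSV)
m=cv2.inRange(hsv,(12,60,110),(32,255,255)); 
cs=cv2.findContours(m,cv2.RETR_CCOMP,cv2.CHAIN_APPROX_NONE)
for q,hh in zip(*[cs[0],cs[1][0]]):
    if cv2.contourArea(q)>300:
        e=cv2.fitEllipse(q); W=onz(c,q[:,0].astype(float),80,s); ctr,r=cv2.minEnclosingCircle(W[:,:2].astype(np.float32))
        print(hh[3],cv2.contourArea(q),e,onz(c,[e[0]],80,s).round(1),"world circle",ctr,r)
E
```

```text
-1 5494.0 ((325.44207763671875, 199.4076385498047), (80.5950927734375, 87.06220245361328), 179.0167236328125) [[463.9 -34.5  80. ]] world circle (464.14715576171875, -35.072967529296875) 44.381099700927734
```

View pics/w_block.png

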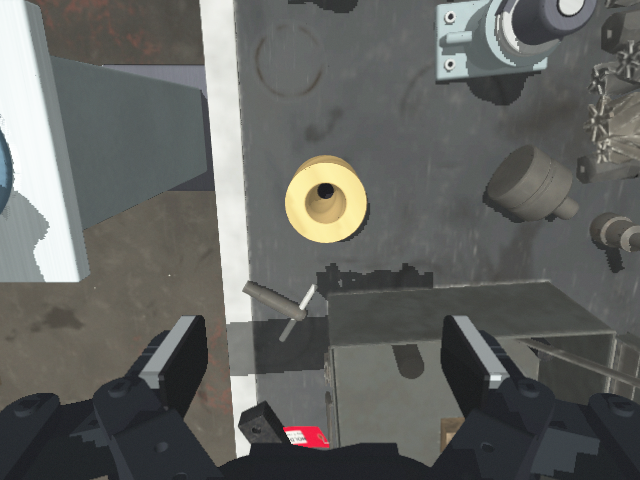

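Call:
{"name": "apply_moves", "arguments": {
  "increments": [
    [0,0.05,0,0,0,0,0.085],
    [0,0.05,0,0,0,0,0.085],
    [0,0.05,0,0,0,0,0.085],
    [0,0.05,0,0,0,0,0.085],
    [0,0.035,0,0,0,0,0.085],
    [0,0,0,0,0,0,0.085],
    [0,0,0,0,0,0,0.085]
  ]
}}

```text
t: 3.25
ee_pos: [463.1, 202.2, 306.5]
tcp_rot: [3.141, 0.001, 1.568]
force: [-0.0, -0.9, 0.0]
grip_width: 0.993
gripper_force: 0.0
```

The wrist view shows the block's top ring centred at about (326,203), so its axis is at about (464,-37). That agrees with the top view. Next I look at the small holder.

```bash
python3 - <<'E'
from h import *
s=read_state(); c=capture("wrist"); f=c["frame"]; cv2.imwrite("pics/w_small.png",f[:,:,::-1]); print(s["ee_pos"],s["tcp_rot"])
t=capture("top")
print("block",onz(t,[(462.4,286)],80).round(1))
print("small nut",onz(t,[(329.2,284.4)],133).round(1),"foot",onz(t,[(329,284.8)],12).round(1))
print("med top",onz(t,[(378,182.8)],151).round(1),"foot",onz(t,[(371,198)],14).round(1))
print("large",onz(t,[(242.4,214)],184).round(1),"foot",onz(t,[(255.6,224.8)],10).round(1))
print("proj: top of nut, flange top, foot",proj(c,[[460,204,133],[460,204,92],[460,204,12]],s).round(0))
E
```

```text
[463.07050338 202.18445797 306.5427966 ] [3.14083079e+00 1.31510562e-03 1.56843531e+00]
block [[462.8 -40.5  80. ]]
small nut [[460.7 203.3 133. ]] foot [[459.9 202.2  12. ]]
med top [[636. 123. 151.]] foot [[634.8 121.3  14. ]]
large [[572.9 348.7 184. ]] foot [[576.9 351.9  10. ]]
proj: top of nut, flange top, foot [[320. 206.]
 [320. 196.]
 [320. 183.]]
```

View pics/w_small.png

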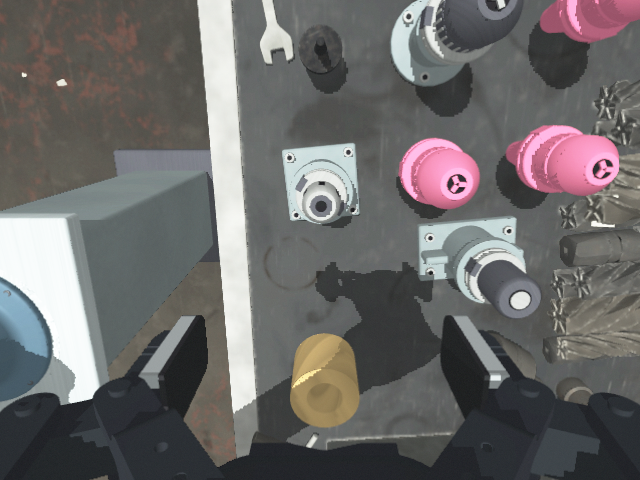

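Nut at (321,206) and foot centre at (322,185) agree with (461,204). I'll descend and grip.

Call:
{"name": "apply_moves", "arguments": {
  "increments": [
    [-0.002,0.002,-0.05,0,0,0,0.085],
    [0,0,-0.05,0,0,0,0.085],
    [0,0,-0.05,0,0,0,0.085],
    [0,0,-0.04,0,0,0,0.085],
    [0,0,-0.018,0,0,0,0.085],
    [0,0,0,0,0,0,0.085],
    [0,0,0,0,0,0,0.03],
    [0,0,0,0,0,0,0.03],
    [0,0,0,0,0,0,0.03],
    [0,0,0,0,0,0,0.03],
    [0,0,0,0,0,0,0.03],
    [0,0,0,0,0,0,0.03]
  ],
  "newtons": 60
}}

```text
t: 4.85
ee_pos: [460.8, 207.0, 99.8]
tcp_rot: [3.14, 0.0, 1.572]
force: [-1.3, -0.6, 5.3]
grip_width: 0.357
gripper_force: 36.5
```

Call:
{"name": "apply_moves", "arguments": {
  "increments": [
    [0,0,0,0,0,0,0.02],
    [0,0,0,0,0,0,0.02],
    [0,0,0.01,0,0,0,0.02],
    [0,0,0.02,0,0,0,0.02],
    [0,0,0.04,0,0,0,0.02],
    [0,0,0.05,0,0,0,0.02],
    [0,0,0.05,0,0,0,0.02],
    [0,0,0.03,0,0,0,0.02],
    [0,0,0,0,0,0,0.02]
  ],
  "newtons": 60
}}

```text
t: 5.98
ee_pos: [461.7, 207.9, 301.6]
tcp_rot: [3.135, -0.002, 1.572]
force: [-0.2, 0.3, -6.0]
grip_width: 0.34
gripper_force: 60.0
```

```bash
python3 - <<'E'
from h import *
s=read_state(); print(s["ee_pos"],s["force"],s["ft_torque"],s["gripper_force"],s["grip_width"])
c=capture("wrist"); f=c["frame"]; cv2.imwrite("pics/w_lift.png",f[:,:,::-1])
print(proj(c,[s["ee_pos"]+np.array([0,0,z]) for z in (19+14,-26,-26-48)],s).round())
E
```

```text
[461.66317943 207.94437662 301.64336691] [-0.18268204  0.34169013 -5.96084473] [ 0.10576152 -0.02495782 -0.04772173] 60.026793479919434 0.3396673999716293
[[324. 326.]
 [323. 270.]
 [322. 242.]]
```

View pics/w_lift.png

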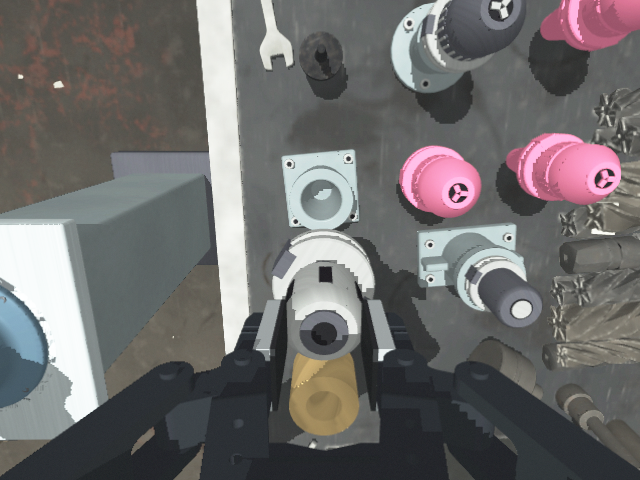

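Held upright, with the nut top at (325,334). The emptied medium stand's bore shows at (323,199). Now to the block.

Call:
{"name": "apply_moves", "arguments": {
  "increments": [
    [0.001,-0.05,0,0,0,0,0.02],
    [0.001,-0.05,0,0,0,0,0.02],
    [0,-0.05,0,0,0,0,0.02],
    [0,-0.05,0,0,0,0,0.02],
    [0,-0.043,0,0,0,0,0.02],
    [0,0,-0.04,0,0,0,0.02],
    [0,0,-0.05,0,0,0,0.02],
    [0,0,-0.04,0,0,0,0.02],
    [0,0,0,0,0,0,0.02],
    [0,0,0,0,0,0,0.02]
  ]
}}

```text
t: 7.28
ee_pos: [462.4, -36.2, 168.6]
tcp_rot: [3.141, -0.0, 1.572]
force: [0.5, 0.1, -3.5]
grip_width: 0.336
gripper_force: 61.3
```

```bash
python3 - <<'E'
from h import *
s=read_state(); print(s["ee_pos"],s["force"],s["gripper_force"])
t=capture("top"); sd=capture("side")
a=cv2.resize(t["frame"][220:340,400:520],None,fx=3,fy=3,interpolation=3); b=cv2.resize(sd["frame"][260:450,180:340],(303,360),interpolation=3)
cv2.imwrite("pics/ins1.png",np.hstack([a,b])[:,:,::-1])
c=capture("wrist"); print("med stand", onz(c,[(323,199)],74,dict(ee_pos=np.array([461.7,207.9,301.6]),tcp_rot=[3.135,-.002,1.572])))
E
```

```text
[462.39731818 -36.23972343 168.57698611] [ 0.52273685  0.06685096 -3.46031411] 61.32098078727722
med stand [[462.88745466 205.2573225   74.        ]]
```

View pics/ins1.png

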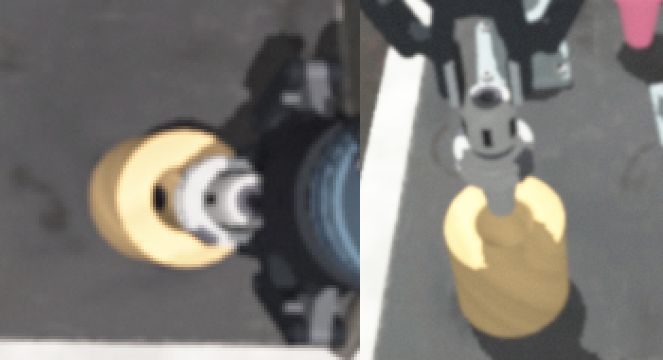

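Both views show the cone tip over the bore (crop (180,198) in top, (503,205) in side). I'll lower it and release.

Call:
{"name": "apply_moves", "arguments": {
  "increments": [
    [0,-0.002,-0.02,0,0,0,0.02],
    [0,0,-0.02,0,0,0,0.02],
    [0,0,-0.014,0,0,0,0.02],
    [0,0,0,0,0,0,0.02],
    [0,0,0,0,0,0,0.02]
  ]
}}

```text
t: 8.05
ee_pos: [463.2, -38.5, 115.2]
tcp_rot: [3.14, 0.0, 1.572]
force: [-0.7, 0.4, -5.2]
grip_width: 0.339
gripper_force: 61.1
```

Call:
{"name": "apply_moves", "arguments": {
  "increments": [
    [0,0,-0.006,0,0,0,0.02],
    [0,0,0,0,0,0,0.02],
    [0,0,0,0,0,0,0.05],
    [0,0,0,0,0,0,0.085],
    [0,0,0,0,0,0,0.085],
    [0,0,0,0,0,0,0.085],
    [0,0,0,0,0,0,0.085],
    [0,0,0.04,0,0,0,0.085],
    [0,0,0.05,0,0,0,0.085],
    [0,0,0.05,0,0,0,0.085],
    [0.03,0.03,0.06,0,0,0,0.085],
    [0.04,0.05,0,0,0,0,0.085],
    [0.05,0.04,0,0,0,0,0.085],
    [0.05,0.04,0,0,0,0,0.085],
    [0,0,0,0,0,0,0.085],
    [0,0,0,0,0,0,0.085]
  ]
}}

```text
t: 10.05
ee_pos: [623.8, 113.8, 298.4]
tcp_rot: [-3.14, 0.0, 1.572]
force: [0.4, -0.4, -0.3]
grip_width: 0.991
gripper_force: 0.0
```

```bash
python3 - <<'E'
from h import *
s=read_state(); print(s["ee_pos"],s["tcp_rot"])
c=capture("wrist"); cv2.imwrite("pics/w_med.png",c["frame"][:,:,::-1])
print("pred med top/flange/foot",proj(c,[[636,122,151],[636,122,104],[635,122,14]],s).round(0))
E
```

```text
[623.84768976 113.75380025 298.43788924] [-3.13960664e+00  1.82453428e-04  1.57225195e+00]
pred med top/flange/foot [[339. 205.]
 [337. 194.]
 [334. 179.]]
```

View pics/w_med.png

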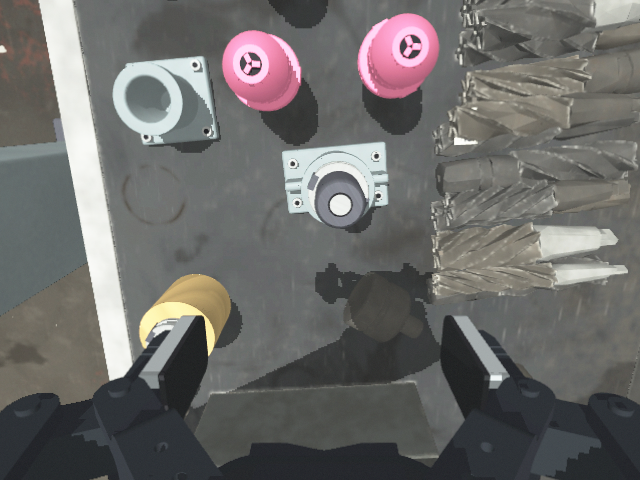

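The medium holder's top is at (340,204) and the stand foot's centre at (336,178), both within 2 px of the prediction, so its axis is at (636.5,122). I'll grip it.

Call:
{"name": "apply_moves", "arguments": {
  "increments": [
    [0.0125,0.0085,-0.05,0,0,0,0.085],
    [0,0,-0.05,0,0,0,0.085],
    [0,0,-0.05,0,0,0,0.085],
    [0,0,-0.039,0,0,0,0.085],
    [0,0,0,0,0,0,0.085],
    [0,0,0,0,0,0,0.03],
    [0,0,0,0,0,0,0.03],
    [0,0,0,0,0,0,0.03],
    [0,0,0,0,0,0,0.03],
    [0,0,0,0,0,0,0.03],
    [0,0,0,0,0,0,0.03],
    [0,0,0,0,0,0,0.03]
  ],
  "newtons": 70
}}

```text
t: 11.6
ee_pos: [637.8, 123.2, 113.7]
tcp_rot: [3.139, 0.0, 1.572]
force: [-3.7, -0.6, 7.3]
grip_width: 0.449
gripper_force: 69.4
```

Call:
{"name": "apply_moves", "arguments": {
  "increments": [
    [0,0,0.01,0,0,0,0.03],
    [0,0,0.03,0,0,0,0.03],
    [0,0,0.05,0,0,0,0.03],
    [0,0,0.05,0,0,0,0.03],
    [0,0,0.046,0,0,0,0.03],
    [-0.04,0.02,0,0,0,0,0.03],
    [-0.05,0.02,0,0,0,0,0.03],
    [-0.05,0.02,0,0,0,0,0.03],
    [-0.036,0.02,0,0,0,0,0.03],
    [0,0,-0.04,0,0,0,0.03],
    [0,0,-0.05,0,0,0,0.03],
    [0,0,0,0,0,0,0.03],
    [0,0,0,0,0,0,0.03]
  ]
}}

```text
t: 13.22
ee_pos: [461.4, 203.0, 207.4]
tcp_rot: [3.14, -0.001, 1.572]
force: [0.9, -0.2, -6.5]
grip_width: 0.443
gripper_force: 73.7
```

```bash
cat > v.py <<'E'
from h import *
import sys
def view(name,z,x,y):
    "crops of top, side, wrist round the stand at x,y"
    s=read_state(); print(s["ee_pos"].round(1),s["tcp_rot"].round(3),s["force"].round(1))
    o=[]
    for n in ("top","side","wrist"):
        c=capture(n); u=proj(c,[x,y,z],s)[0]; a=int(max(0,min(u[0]-60,520))); b=int(max(0,min(u[1]-70,340)))
        o.append(cv2.resize(c["frame"][b:b+140,a:a+120],(264,308),interpolation=3)); print(n,"crop origin",a,b,"x2.2 proj",((u-[a,b])*2.2).round(0))
    cv2.imwrite(f"pics/{name}.png",np.hstack(o)[:,:,::-1])
E
python3 -c "
from v import *
view('insm',74,461.8,203.5)"
```

```text
[461.4 203.  207.4] [ 3.140e+00 -1.000e-03  1.572e+00] [ 0.9 -0.2 -6.5]
top crop origin 268 213 x2.2 proj [134. 156.]
side crop origin 203 190 x2.2 proj [132. 154.]
wrist crop origin 263 148 x2.2 proj [133. 156.]
```

View pics/insm.png

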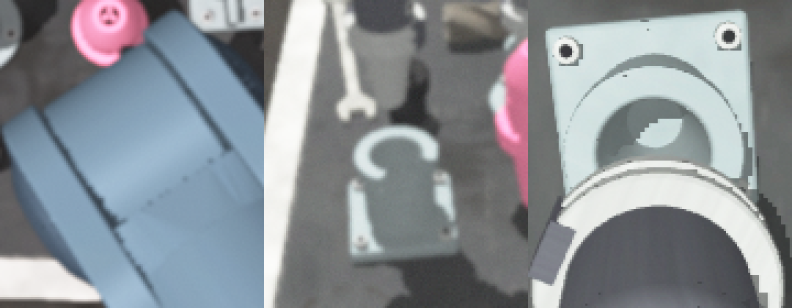

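The wrist crop shows the bore mouth centred about 1.5 mm to the -x side of the flange centre. The side view's bore at crop (133,155) matches its projection. I'll correct slightly and lower.

Call:
{"name": "apply_moves", "arguments": {
  "increments": [
    [-0.0015,0.001,-0.03,0,0,0,0.03],
    [0,0,-0.03,0,0,0,0.03],
    [0,0,-0.02,0,0,0,0.03],
    [0,0,-0.01,0,0,0,0.03],
    [0,0,0,0,0,0,0.03],
    [0,0,0,0,0,0,0.03]
  ]
}}

```text
t: 14.12
ee_pos: [460.5, 204.1, 117.5]
tcp_rot: [3.139, -0.001, 1.572]
force: [-0.1, -0.3, -6.2]
grip_width: 0.447
gripper_force: 73.5
```

Call:
{"name": "apply_moves", "arguments": {
  "increments": [
    [0,0,-0.005,0,0,0,0.03],
    [0,0,-0.004,0,0,0,0.03],
    [0,0,-0.003,0,0,0,0.03],
    [0,0,0,0,0,0,0.03]
  ]
}}

```text
t: 14.62
ee_pos: [459.9, 203.4, 104.3]
tcp_rot: [3.141, -0.0, 1.572]
force: [2.1, -0.0, -6.7]
grip_width: 0.445
gripper_force: 73.6
```

Call:
{"name": "apply_moves", "arguments": {
  "increments": [
    [0,0,-0.002,0,0,0,0.03],
    [0,0,0,0,0,0,0.03],
    [0,0,0,0,0,0,0.055],
    [0,0,0,0,0,0,0.085],
    [0,0,0,0,0,0,0.085],
    [0,0,0,0,0,0,0.085],
    [0,0,0,0,0,0,0.085],
    [0,0,0.04,0,0,0,0.085],
    [0,0,0.05,0,0,0,0.085],
    [0,0,0.06,0,0,0,0.085],
    [0,0,0.05,0,0,0,0.085],
    [0.03,0.04,0,0,0,0,0.085],
    [0.04,0.045,0,0,0,0,0.085],
    [0.04,0.05,0.03,0,0,0,0.085],
    [0,0,0,0,0,0,0.085],
    [0,0,0,0,0,0,0.085]
  ]
}}

```text
t: 16.62
ee_pos: [564.0, 332.5, 328.1]
tcp_rot: [-3.14, 0.001, 1.573]
force: [-0.5, -0.6, -0.6]
grip_width: 0.996
gripper_force: 0.0
```

```bash
python3 - <<'E'
from h import *
s=read_state(); print(s["ee_pos"],s["tcp_rot"])
c=capture("wrist"); sd=capture("side")
for n,X in (("large nose",[574,349,184]),("large sleeve top",[576,350,163]),("foot",[577,352,10]),("med top",[461,203.5,139])): print(n,proj(c,X,s).round(0),proj(sd,X).round(0))
im=np.hstack([c["frame"][0:300,100:500],cv2.resize(sd["frame"][150:350,210:343],(200,300))])
cv2.imwrite("pics/w_large.png",im[:,:,::-1])
E
```

```text
[564.02595784 332.49635389 328.11661057] [-3.14008721e+00  7.43693902e-04  1.57258667e+00]
large nose [[336. 195.]] [[326. 158.]]
large sleeve top [[338. 189.]] [[327. 168.]]
foot [[335. 165.]] [[327. 234.]]
med top [[220. 330.]] [[260. 229.]]
```

View pics/w_large.png

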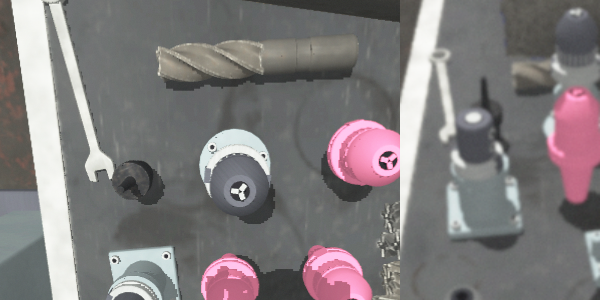

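Large holder's nose is at (339,190) and its foot centre at (334,164), giving an axis of (576.5,352.5). In the side view the medium's top is at (260,229), exactly the seated prediction. I'll grip the large one.

Call:
{"name": "apply_moves", "arguments": {
  "increments": [
    [0.0125,0.02,-0.04,0,0,0,0.085],
    [0,0,-0.05,0,0,0,0.085],
    [0,0,-0.05,0,0,0,0.085],
    [0,0,-0.04,0,0,0,0.085],
    [0,0,-0.027,0,0,0,0.085],
    [0,0,0,0,0,0,0.085],
    [0,0,0,0,0,0,0.04],
    [0,0,0,0,0,0,0.04],
    [0,0,0,0,0,0,0.04],
    [0,0,0,0,0,0,0.04],
    [0,0,0,0,0,0,0.04],
    [0,0,0,0,0,0,0.04],
    [0,0,0,0,0,0,0.04]
  ],
  "newtons": 110
}}

```text
t: 18.35
ee_pos: [577.3, 353.6, 125.5]
tcp_rot: [3.14, -0.001, 1.572]
force: [-3.8, -2.9, 6.9]
grip_width: 0.514
gripper_force: 110.9
```

Call:
{"name": "apply_moves", "arguments": {
  "increments": [
    [0,0,0.005,0,0,0,0.04],
    [0,0,0.01,0,0,0,0.04],
    [0,0,0.03,0,0,0,0.04],
    [0,0,0.05,0,0,0,0.04],
    [0,0,0.05,0,0,0,0.04],
    [0,0,0.035,0,0,0,0.04],
    [0,0,0,0,0,0,0.04]
  ]
}}

```text
t: 19.23
ee_pos: [577.7, 354.3, 305.5]
tcp_rot: [3.137, -0.004, 1.572]
force: [0.7, 0.8, -8.9]
grip_width: 0.511
gripper_force: 117.3
```

Call:
{"name": "apply_moves", "arguments": {
  "increments": [
    [0.01,-0.042,0,0,0,0,0.04],
    [0.012,-0.05,0,0,0,0,0.04],
    [0.013,-0.05,0,0,0,0,0.04],
    [0.013,-0.05,0,0,0,0,0.04],
    [0.01,-0.04,0,0,0,0,0.04],
    [0,0,-0.03,0,0,0,0.04],
    [0,0,-0.04,0,0,0,0.04],
    [0,0,-0.015,0,0,0,0.04],
    [0,0,0,0,0,0,0.04],
    [0,0,0,0,0,0,0.04]
  ]
}}

```text
t: 20.48
ee_pos: [636.1, 121.4, 218.3]
tcp_rot: [3.139, -0.001, 1.572]
force: [0.1, 0.8, -7.7]
grip_width: 0.514
gripper_force: 117.1
```

```bash
python3 -c "
from v import *
view('insl',86,636.5,122)"
```

```text
[636.1 121.4 218.3] [ 3.139e+00 -1.000e-03  1.572e+00] [ 0.1  0.8 -7.7]
top crop origin 314 120 x2.2 proj [133. 154.]
side crop origin 313 215 x2.2 proj [132. 154.]
wrist crop origin 263 148 x2.2 proj [133. 156.]
```

View pics/insl.png

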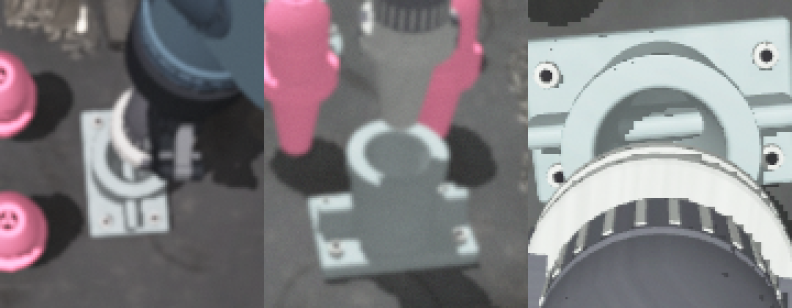

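```bash
python3 - <<'E'
from h import *
s=read_state(); c=capture("wrist")
a=np.linspace(0,2*np.pi,60)
for y in (122,124):
  for r,z in ((35.5,86),(23.85,86)):
    p=proj(c,np.c_[636.5+r*np.cos(a),y+r*np.sin(a),0*a+z],s); print(y,r,"top edge row",((p[:,1].min()-148)*2.2).round(),"cols",((p[:,0].min()-263)*2.2).round(),((p[:,0].max()-263)*2.2).round())
e=s["ee_pos"]
for dy in (0,-2): 
    p=proj(c,np.c_[e[0]+31.5*np.cos(a),e[1]+dy+31.5*np.sin(a),0*a+e[2]-10.5],s); print("flange top, axis dy",dy,((p[:,1].min()-148)*2.2).round(),((p[:,0].min()-263)*2.2).round(),((p[:,0].max()-263)*2.2).round())
E
```

```text
122 35.5 top edge row 54.0 cols 30.0 233.0
122 23.85 top edge row 88.0 cols 64.0 199.0
124 35.5 top edge row 48.0 cols 30.0 233.0
124 23.85 top edge row 82.0 cols 64.0 200.0
flange top, axis dy 0 154.0 -11.0 275.0
flange top, axis dy -2 164.0 -10.0 274.0
```

Observed ring edges (top edge 52, columns 32 to 234) give a stand axis of (637,122.4). The flange edge puts the holder axis at about (636.3,122.2), so they are aligned. I'll lower it.

Call:
{"name": "apply_moves", "arguments": {
  "increments": [
    [0.0005,0,-0.03,0,0,0,0.04],
    [0,0,-0.03,0,0,0,0.04],
    [0,0,-0.02,0,0,0,0.04],
    [0,0,-0.012,0,0,0,0.04],
    [0,0,0,0,0,0,0.04],
    [0,0,0,0,0,0,0.04]
  ]
}}

```text
t: 21.42
ee_pos: [636.6, 120.9, 126.1]
tcp_rot: [3.14, -0.0, 1.572]
force: [-0.4, -0.2, -9.2]
grip_width: 0.513
gripper_force: 117.1
```

Call:
{"name": "apply_moves", "arguments": {
  "increments": [
    [0,0.0005,-0.004,0,0,0,0.04],
    [0,0,-0.004,0,0,0,0.04],
    [0,0,-0.002,0,0,0,0.04],
    [0,0,0,0,0,0,0.04]
  ]
}}

```text
t: 21.92
ee_pos: [636.4, 122.0, 117.3]
tcp_rot: [3.14, -0.0, 1.572]
force: [-3.8, -0.3, 5.5]
grip_width: 0.512
gripper_force: 119.2
```

Call:
{"name": "apply_moves", "arguments": {
  "increments": [
    [0,0,0,0,0,0,0.06],
    [0,0,0,0,0,0,0.085],
    [0,0,0,0,0,0,0.085],
    [0,0,0,0,0,0,0.085],
    [0,0,0,0,0,0,0.085],
    [0,0,0.03,0,0,0,0.085],
    [0,0,0.05,0,0,0,0.085],
    [0,0,0.06,0,0,0,0.085],
    [0,0,0.04,0,0,0,0.085],
    [-0.04,-0.04,0,0,0,0,0.085],
    [-0.045,-0.04,0,0,0,0,0.085],
    [-0.045,-0.04,0,0,0,0,0.085],
    [-0.043,-0.04,0,0,0,0,0.085],
    [0,0,0,0,0,0,0.085],
    [0,0,0,0,0,0,0.085]
  ]
}}

```text
t: 23.8
ee_pos: [463.1, -38.5, 295.2]
tcp_rot: [3.14, 0.0, 1.572]
force: [0.3, 0.1, -0.4]
grip_width: 0.995
gripper_force: 0.0
```

```bash
python3 - <<'E'
from h import *
s=read_state(); print(s["ee_pos"],s["tcp_rot"])
c=capture("wrist"); sd=capture("side"); t=capture("top")
for n,X in (("large nose",[637,122,173]),("flange",[637,122,104]),("small nut",[463,-38,139]),("med top",[461,203.5,139]),("stand_s",[576.5,352.5,66])): print(n,"w",proj(c,X,s).round(0),"s",proj(sd,X).round(1),"t",proj(t,X).round(1))
im=np.hstack([cv2.resize(sd["frame"][170:350,220:430],(420,360)),cv2.resize(c["frame"][120:300,230:420],(380,360))])
cv2.imwrite("pics/chk.png",im[:,:,::-1])
E
```

```text
[463.05572957 -38.46334976 295.23386625] [3.14021545e+00 3.40362017e-04 1.57182850e+00]
large nose w [[602. -26.]] s [[377.4 241.1]] t [[380.1 179.4]]
flange w [[544.   3.]] s [[374.3 276.5]] t [[375.6 187.8]]
small nut w [[323. 212.]] s [[251.2 347.7]] t [[471. 286.]]
med top w [[ 320. -156.]] s [[259.6 229.2]] t [[329.1 284.2]]
stand_s w [[ 487. -362.]] s [[326.5 211.1]] t [[251.1 221.3]]
```

View pics/chk.png

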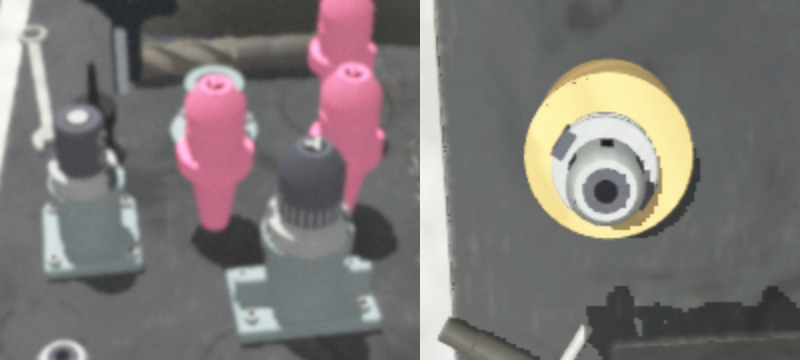

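Side view: the large's nose is at (377,241) and the medium's top at (259,228), both matching fully seated. The small holder's nut in the block is at wrist (323,215), i.e. (463,-40). I'll grip it.

Call:
{"name": "apply_moves", "arguments": {
  "increments": [
    [0,-0.0015,-0.04,0,0,0,0.085],
    [0,0,-0.05,0,0,0,0.085],
    [0,0,-0.05,0,0,0,0.085],
    [0,0,-0.035,0,0,0,0.085],
    [0,0,-0.016,0,0,0,0.085],
    [0,0,0,0,0,0,0.085],
    [0,0,0,0,0,0,0.03],
    [0,0,0,0,0,0,0.02],
    [0,0,0,0,0,0,0.02],
    [0,0,0,0,0,0,0.02],
    [0,0,0,0,0,0,0.02],
    [0,0,0,0,0,0,0.02],
    [0,0,0,0,0,0,0.02],
    [0,0,0,0,0,0,0.02]
  ],
  "newtons": 60
}}

```text
t: 25.7
ee_pos: [463.2, -40.6, 105.2]
tcp_rot: [3.141, 0.001, 1.572]
force: [-2.5, 0.9, 7.0]
grip_width: 0.347
gripper_force: 58.8
```

Call:
{"name": "apply_moves", "arguments": {
  "increments": [
    [0,0,0.01,0,0,0,0.02],
    [0,0,0.04,0,0,0,0.02],
    [0,0,0.05,0,0,0,0.02],
    [0,0,0.05,0,0,0,0.02],
    [0,0,0.045,0,0,0,0.02],
    [0.01,0.04,0,0,0,0,0.02],
    [0.015,0.05,0,0,0,0,0.02],
    [0.015,0.05,0,0,0,0,0.02],
    [0.015,0.05,0,0,0,0,0.02],
    [0.015,0.05,0,0,0,0,0.02],
    [0.015,0.05,0,0,0,0,0.02],
    [0.015,0.05,0,0,0,0,0.02],
    [0.013,0.053,0,0,0,0,0.02],
    [0,0,-0.04,0,0,0,0.02],
    [0,0,-0.05,0,0,0,0.02],
    [0,0,-0.035,0,0,0,0.02],
    [0,0,0,0,0,0,0.02],
    [0,0,0,0,0,0,0.02]
  ]
}}

```text
t: 27.95
ee_pos: [576.3, 352.9, 175.1]
tcp_rot: [3.14, -0.001, 1.571]
force: [-0.2, 0.1, -4.2]
grip_width: 0.343
gripper_force: 60.7
```

```bash
python3 - <<'E'
from v import *
x,y=576.5,352.5; view('inss',66,x,y)
s=read_state(); c=capture("wrist"); e=s["ee_pos"]; a=np.linspace(0,2*np.pi,60)
o=np.floor(np.maximum(0,proj(c,[x,y,66],s)[0]-[60,70]))
for n,r,q in (("stand",28.5,(x,y,66)),("bore",17.5,(x,y,66)),("flange top",25,(e[0],e[1],e[2]-7.2))):
    p=(proj(c,np.c_[q[0]+r*np.cos(a),q[1]+r*np.sin(a),0*a+q[2]],s)-o)*2.2; print(n,p.min(0).round(),p.max(0).round())
E
```

```text
[576.3 352.9 175.1] [ 3.140e+00 -1.000e-03  1.571e+00] [-0.2  0.1 -4.2]
top crop origin 191 151 x2.2 proj [132. 155.]
side crop origin 266 141 x2.2 proj [133. 154.]
wrist crop origin 263 158 x2.2 proj [133. 155.]
stand [46. 68.] [219. 236.]
bore [ 79. 102.] [186. 205.]
flange top [ 19. 164.] [250. 378.]
```

View pics/inss.png

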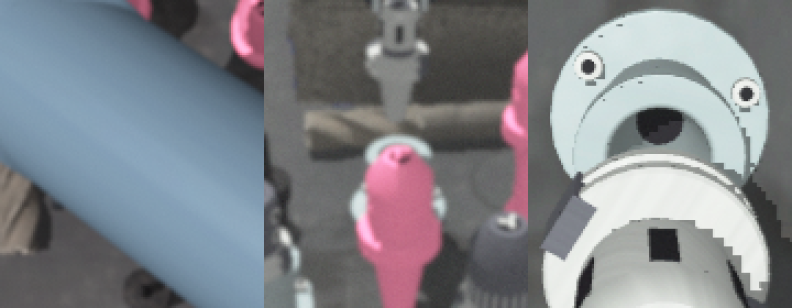

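The wrist crop shows the ring at columns 45 to 220 with its top at 73, and the bore at 79 to 185 with its top at 106. The stand axis is therefore (576.5,351.1), 1.5 mm short in y of where I am. I'll correct and lower.

Call:
{"name": "apply_moves", "arguments": {
  "increments": [
    [0.0005,-0.0015,-0.025,0,0,0,0.02],
    [0,0,-0.025,0,0,0,0.02],
    [0,0,-0.02,0,0,0,0.02],
    [0,0,0,0,0,0,0.02],
    [0,0,0,0,0,0,0.02]
  ]
}}

```text
t: 28.78
ee_pos: [576.0, 351.6, 104.3]
tcp_rot: [-3.141, -0.001, 1.572]
force: [-0.2, 0.7, -5.0]
grip_width: 0.344
gripper_force: 60.7
```

Call:
{"name": "apply_moves", "arguments": {
  "increments": [
    [0,0,-0.004,0,0,0,0.02],
    [0,0,-0.004,0,0,0,0.02],
    [0,0,-0.003,0,0,0,0.02],
    [0,0,0,0,0,0,0.02]
  ]
}}

```text
t: 29.28
ee_pos: [576.7, 351.0, 92.7]
tcp_rot: [3.141, -0.0, 1.572]
force: [1.5, 0.3, -5.2]
grip_width: 0.349
gripper_force: 60.7
```

Call:
{"name": "apply_moves", "arguments": {
  "increments": [
    [0,0,0,0,0,0,0.05],
    [0,0,0,0,0,0,0.085],
    [0,0,0,0,0,0,0.085],
    [0,0,0,0,0,0,0.085],
    [0,0,0,0,0,0,0.085],
    [0,0,0.03,0,0,0,0.085],
    [0,0,0.05,0,0,0,0.085],
    [0,0,0.06,0,0,0,0.085],
    [0,0,0.06,0,0,0,0.085],
    [-0.04,-0.05,0.04,0,0,0,0.085],
    [-0.04,-0.05,0.04,0,0,0,0.085],
    [-0.04,-0.05,0.02,0,0,0,0.085],
    [0,0,0,0,0,0,0.085],
    [0,0,0,0,0,0,0.085]
  ]
}}

```text
t: 31.02
ee_pos: [472.8, 221.7, 377.8]
tcp_rot: [3.14, 0.0, 1.571]
force: [-0.5, -0.2, -0.2]
grip_width: 0.993
gripper_force: 0.0
```

```bash
python3 - <<'E'
from h import *
s=read_state(); print(s["ee_pos"],s["force"])
c=capture("wrist"); sd=capture("side"); cv2.imwrite("pics/fin_s.png",sd["frame"][:,:,::-1])
for n,X in (("small nut",[576.5,351.3,125]),("large nose",[637,122,173]),("med top",[461,203.5,139])): print(n,"w",proj(c,X,s).round(0),"s",proj(sd,X).round(1))
im=np.hstack([c["frame"],cv2.resize(sd["frame"][130:370,230:430],(400,480))])
cv2.imwrite("pics/fin.png",cv2.resize(im[:,:,::-1],None,fx=.76,fy=.76,interpolation=cv2.INTER_AREA))
E
```

```text
[472.7744273  221.72981108 377.76441122] [-0.53538038 -0.15746195 -0.21061696]
small nut w [[431.  57.]] s [[326.7 185.3]]
large nose w [[485. 297.]] s [[377.4 241.1]]
med top w [[312. 211.]] s [[259.6 229.2]]
```

View pics/fin.png

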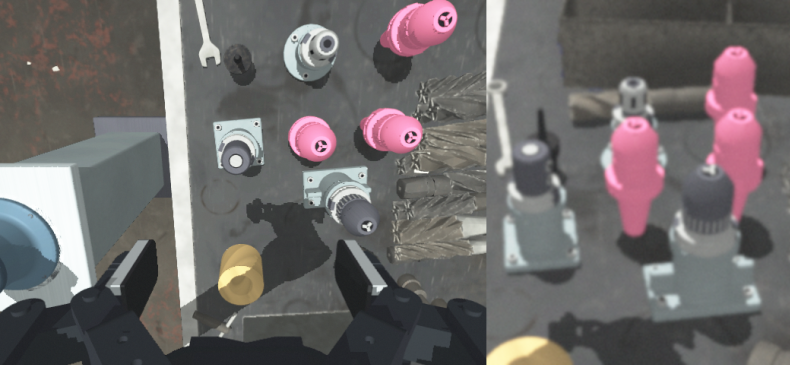

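All three holders are seated. In the final side view, the small's nut is at (325,185) against a seated prediction of (327,185). The large's nose and the medium's top also match. The bystanders and pink pieces haven't moved, so I'll hand in.

```bash
python3 -c "
from workcell import *
print(close_job())"
```

```text
the job is handed in; nothing more can be done
None
```

All three holders are upright and fully home in the stands of their own size. The job was handed in at about 31 s, with the bystanders and the pink pieces untouched.

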